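# Clip a mask frame into the storage case

### The job

Put the loose mask frame away: lift the clear hood of the storage case until it stands about upright and let go, so that its stiff hinge holds it there by itself. Then take the frame from its stand and push it down into the one empty leaning slot until it is fully home and the spring clip has snapped over its bottom rail. Leave the hood standing open and do not disturb the other things on the trolley.

Things in the scene. Friction and masses are not known exactly. Their poses are not given: they have to be found in the camera images.
- case: storage case, fixed: grey sheet-metal tray 148 x 222 mm with walls 40 mm high, with three equal slots side by side (70 mm apart along its y), two of them already hold frames, clipped fast. Origin on the trolley top under the middle slot's floor centre; the tray reaches from x = -93 to +55 mm; its x points to the back (hinge side), front faces -x, z up
- hood (a joint): clear box-shaped hood with aluminium edges on the tray, hinged along the tray's rear rim; 0 = shut, grows as the front lifts, up to 2.0 rad at its back stop; 1.57 = a quarter turn. A friction hinge (about 0.75 N m) holds it at any angle. Shut, its top is 123 mm above the trolley
- hood_handle (a point): middle of the hood's round steel bar handle, 10 mm thick, 90 mm long along the case's y, its axis 46 mm in front of the hood's front face; turns with the hood, 202 mm from the hinge line. With the hood shut it is 107 mm above the trolley
- hood_pivot (a point): point on the hood's hinge line, middle of the tray's rear rim, 41.5 mm above the trolley; the hinge line runs along the case's y
- mask_frame: the loose mask frame: aluminium window frame with a glass pane, 10 mm thick (its x) x 52 mm wide (its y) x 80 mm high (its z), alike on both faces, and on its top edge a black ribbed grip tab 12 mm thick x 28 mm wide x 26 mm high (z = 80 to 106 mm). Bottom rail 20 mm high, above it the 40 mm wide pane lies 3.5 mm below both faces. Origin: centre of its bottom edge. About 0.12 kg
- stand: black inspection stand 44 x 72 x 24 mm, fixed; the frame stands upright and loose in its groove, 18 mm deep. Origin: centre of its underside, groove along its y
- free_slot: the case's empty slot (any of the three). Origin: centre of its floor, 22 mm above the trolley. z points out along the way in, leaning 26 degrees from vertical to the case's front; x across its 11.6 mm gap, up and back; y along its 54.4 mm width. Walls 36 mm high, flared lips to 44. A seated frame's origin is at the slot's origin, z along the slot's z, x along its x either way round
- clip (a joint): spring clip of the empty slot, a steel leaf on its +x side with a bent nose 24 mm above the slot's floor: 0 = relaxed; about 0.07 rad while the frame's bottom rail passes it; springs back to near 0 over the rail's top when the frame is home. Pushing past it takes about 5 to 15 N along the slot
- vial_brown: bystander: brown vial, 21 mm across, 56 mm high, origin under its centre
- loupe: bystander: black loupe, 36 mm across, 32 mm high, origin under its centre
- wafer_tub: bystander: round clear dish, 70 mm across, 16 mm high, origin under its centre

How it is judged:
By the outcome, as a careful person would: the job done as asked, in the order asked, and still so for the second after the job is handed in, with the robot touching nothing.
It also fails if it takes over 54 s, if anything falls off the work surface, if the arm or the gripper's body presses on something with over 40 N, if the wrist force passes 120 N, or if a joint passes its speed limit or range.

### The arm

A 7-joint arm with a two-finger parallel gripper is mounted at the origin on a cart in front of the work surface, level with it; the furniture and walls round the work are solid. World frame = base frame: x ahead of the robot, y to its left, z up, the work surface at z = 0. Lengths are in mm, angles in rad, forces in N, time in s.
With the tool pointing down it reaches from about 425 to 950 mm from the base axis. Payload 4.7 kg.
Tool frame: the origin (TCP) lies midway between the tips of the shut fingers; the grasp point (between the pads) lies manip.grip_depth behind it (manip.grip_depth is the distance from the TCP to the grasp point, in mm); z points along the fingers, y is the line along which they close (so a half turn about z gives the same grasp; the last joint's range is limited). The gripper opens to 85 mm and grips with 20 to 120 N. Pads are 22 mm wide; open, the fingers measure 114 mm over their backs; the gripper's body (76 mm by 85 mm) begins 54 mm behind the grasp point. The pads swing forward as they close: fully open they stand 13 mm farther back than shut.
Start: joints at [-1.285, 0.469, -0.049, 1.532, 0.024, 1.141, -0.082], TCP at [208.957, 641.861, 231.335] pointing down, gripper open.
Joint ranges: [-2.59, 2.59], [-0.33, 1.99], [-1.39, 1.29], [0.1, 2.45], [-1.04, 4.18], [0.21, 1.99], [-2.66, 2.66]. Speed limits (rad/s): [2.57, 2.57, 3.14, 3.14, 3.14, 3.14, 3.14].

### API

Orientations are given as a 3x3 rotation matrix whose columns are the frame's x, y, z axes.
In Python, from station import manip gives the robot as it stands.
- The arm moves only by the tool jog_arm, called in YAML: its name, and indented under it one key for each argument. Schema: {"type":"object","properties":{"segments":{"type":"object","properties":{"moves":{"type":"array","items":{"type":"array","items":{"type":"number"},"minItems":4,"maxItems":4},"minItems":1,"maxItems":10}},"additionalProperties":false,"required":["moves"]},"finger_gap":{"type":"number"},"force":{"type":"number"},"only":{"type":"string"},"quiet":{"type":"boolean"},"lines":{"type":"string"}},"required":["segments"],"additionalProperties":false}. segments is an object whose key "moves" holds a list of rows, 1 to 10 of them, each of 4 numbers: dx, dy, dz in mm, then a turn about the tool's z in rad; each row is the pose to reach, as a shift and turn from the pose commanded when the call began, along the tool's axes at that moment; what a row does not reach only later rows make up. A row lasts 1/8 s, in which the tool goes at most 62.5 mm and 0.188 rad, less where a joint would pass 70% of its speed; a pose out of reach is approached as far as the arm can. finger_gap is the opening from 0.0 (shut) to 1.0 (fully open), set as the call begins (left out keeps the last). The fingers move at their own pace and stop on an object; force is the grip in N (left out, the last holds). Time passes only in rows, so rows that do not move let the fingers close. The tool returns the time, the measured TCP pose, the force, the opening and the grip force at its end. only (a regular expression) keeps the lines of the reply that match it, lines (a string "A,B") keeps lines A to B, and quiet returns only ok. Input that does not fit is refused with a message, and nothing moves.
- manip.observe(): the state, without advancing time (a new reading comes with each control period).
- manip.get_image(name): name is "scene" or "side" or "wrist"; returns a dict with "frame" (400x640x3 uint8, red, green, blue), "vertical_fov" (degrees; the focal length in pixels is half the picture's height over the tangent of half this angle, whatever the lens; pixels are square), "cx", "cy" (the principal point, pixels), "distortion" ([k1, k2, p1, p2, k3] as OpenCV has them; the pictures are not rectified), "camera_from_world" (4x4, takes a point from world to camera coordinates). Camera axes: x right, y down, z forward; pixel columns grow to the right and rows downward; lengths in mm; the calibration is good to about 2 mm. A picture is of the moment at which its call begins. There is no depth.
- manip.finish_job(): hands the job in; it is judged then, once.
The state is a dict: "time_s": time; "q": joint angles; "dq": joint speeds; "effort": joint torques, N m; "position": TCP position; "eef_rot": TCP orientation; "force": force on the tool from outside, world axes, zero at the start; "wrist_torque": the same for the moment, N m; "grip_width": opening from 0.0 (shut) to 1.0 (fully open); "finger_force": force on a finger pad.
Only numpy, scipy, OpenCV 4.12 (cv2) and the standard library are available. Lean on these libraries where they do the work, as an engineer would, in place of code of your own. Each camera call takes 0.05 s, during which the arm holds its last target. There are 200 camera calls.

## Working session

There is one attempt and no reset: what is moved stays moved. The work goes in short steps, Python scripts to look and compute and a tool call to move; the robot and the scene stay as the last step left them, time stands still between calls to the robot, and variables do not carry over. Pictures are saved under pics/ and viewed, at most 10 in all, crops included, and the job is handed in when it is done.

```bash
ls; mkdir -p pics; cat > h.py <<'E'
import numpy as np, cv2, pickle
from station import manip
def snap(n,f):
    d=manip.get_image(n); pickle.dump(d,open(f'pics/{f}.pkl','wb')); cv2.imwrite(f'pics/{f}.png',d['frame'][:,:,::-1]); return d
def load(f): return pickle.load(open(f'pics/{f}.pkl','rb'))
def K(d):
    f=200/np.tan(np.radians(d['vertical_fov'])/2); return np.array([[f,0,d['cx']],[0,f,d['cy']],[0,0,1]])
def ray(d,uv):
    p=cv2.undistortPoints(np.array([[uv]],float),K(d),np.array(d['distortion'],float))[0,0]
    T=np.array(d['camera_from_world']);R=T[:3,:3];t=T[:3,3]
    v=R.T@np.array([p[0],p[1],1]); return -R.T@t, v/np.linalg.norm(v)
def onz(d,uv,z):
    o,v=ray(d,uv); return o+v*(z-o[2])/v[2]
def proj(d,P):
    T=np.array(d['camera_from_world']);R=T[:3,:3];t=T[:3,3]
    return cv2.projectPoints(np.array(P,float).reshape(-1,3),cv2.Rodrigues(R)[0],t,K(d),np.array(d['distortion'],float))[0][:,0]
def tri(*obs):
    A=np.zeros((3,3));b=np.zeros(3)
    for d,uv in obs:
        o,v=ray(d,uv);M=np.eye(3)-np.outer(v,v);A+=M;b+=M@o
    x=np.linalg.solve(A,b); return x,[float(np.linalg.norm(np.cross(x-ray(d,uv)[0],ray(d,uv)[1]))) for d,uv in obs]
E
python3 - <<'E'
from h import *
np.set_printoptions(precision=3,suppress=True)
for n in('scene','side','wrist'):
    d=snap(n,n+'0'); print(n,d['vertical_fov'],d['distortion'],-np.array(d['camera_from_world'])[:3,:3].T@np.array(d['camera_from_world'])[:3,3])
o=manip.observe();print({k:o[k] for k in('time_s','position','eef_rot','force','grip_width')},manip.grip_depth)
E
```

```text
pics
station.py
scene 50.4548803531516 [-0.021  0.     0.     0.     0.   ] [1078.618  326.466  645.963]
side 52.11647691058132 [-0.106  0.     0.     0.     0.   ] [ 426.132 -748.854  635.337]
wrist 62.725867239178285 [-0.014  0.     0.     0.     0.   ] [142.275 662.851 373.1  ]
{'time_s': 0.15, 'position': array([208.834, 641.406, 230.473]), 'eef_rot': array([[-0.951,  0.31 , -0.   ],
       [ 0.31 ,  0.951, -0.002],
       [-0.   , -0.002, -1.   ]]), 'force': array([0.401, 0.264, 0.424]), 'grip_width': 0.998607906610302} 18.700000000000003
```

View pics/scene0.png

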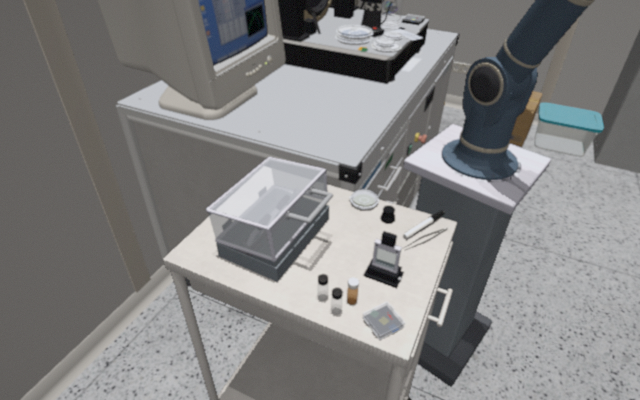

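View pics/side0.png

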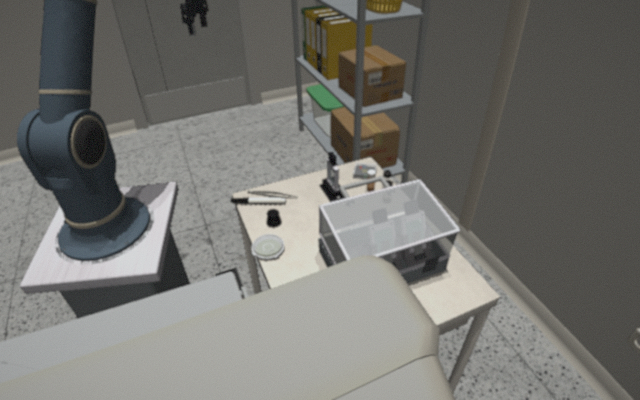

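The scene view shows the case at about (270,215), its handle near (315,205), the stand with the frame near (385,262) and the dish at (365,200). In the side view the case is at (390,235) and the frame at (333,180). I'll enlarge both.

```bash
python3 - <<'E'
from h import *
a=load('scene0')['frame'][150:350,165:465,::-1]; cv2.imwrite('pics/c1.png',cv2.resize(a[:,:270],(800,592),interpolation=cv2.INTER_CUBIC))
b=load('side0')['frame'][145:295,220:480,::-1]; cv2.imwrite('pics/c2.png',cv2.resize(b,(800,461),interpolation=cv2.INTER_CUBIC))
for n,uv in(('scene0',(365,205)),('scene0',(275,267)),('scene0',(219,250)),('scene0',(330,222)),('scene0',(384,277)),('side0',(268,252))):print(n,uv,onz(load(n),uv,0).round())
E
```

```text
scene0 (365, 205) [ 392. -118.    0.]
scene0 (275, 267) [ 680. -136.    0.]
scene0 (219, 250) [ 725. -261.    0.]
scene0 (330, 222) [ 498. -142.    0.]
scene0 (384, 277) [555.  48.   0.]
side0 (268, 252) [ 383. -137.    0.]
```

View pics/c1.png

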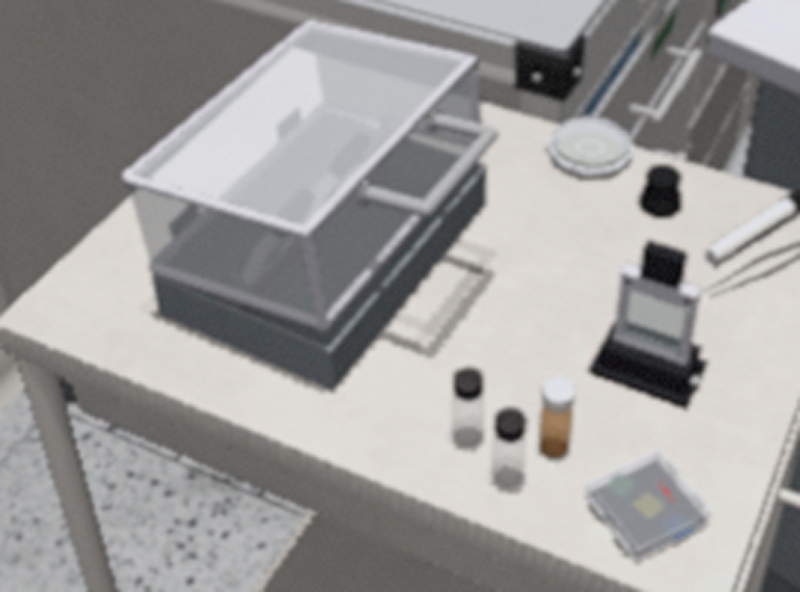

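View pics/c2.png

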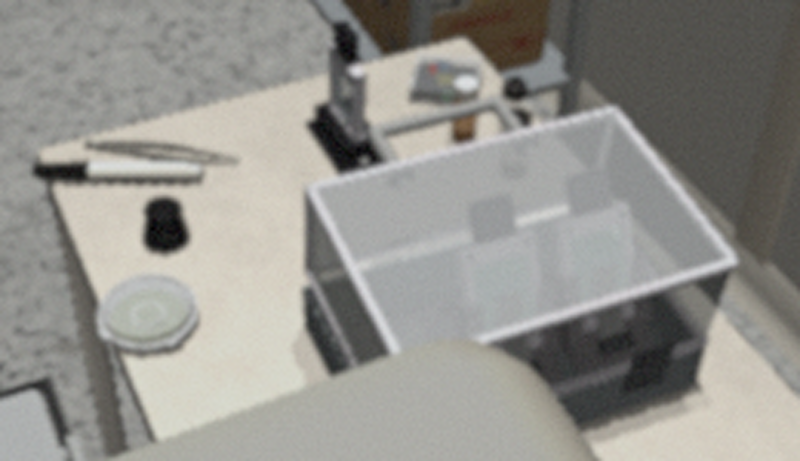

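The crops show the case front facing +y with the handle bar at crop (425–497,132–210). The frame on its stand is at crop (655,310), and the clipped frames are at side crop (490,240) and (590,215). That leaves the slot nearest the dish (low x) likely to be the empty one. Measuring now.

```bash
python3 - <<'E'
from h import *
np.set_printoptions(precision=1,suppress=True)
s=load('scene0');e=load('side0')
S=lambda u,v:(165+u/2.963,150+v/2.96)
D=lambda u,v:(220+u/3.077,145+v/3.073)
print('tray bottom');[print(onz(s,S(*p),0)) for p in((332,383),(157,312),(487,215))]
print('hood top scene z123');[print(onz(s,S(*p),123)) for p in((305,230),(480,62),(312,22),(127,178))]
print('hood top side');[print(onz(e,D(*p),123)) for p in((310,188),(612,110),(735,262))]
print('tri',tri((s,S(480,62)),(e,D(310,188))),tri((s,S(305,230)),(e,D(612,110))),tri((s,S(127,178)),(e,D(735,262))))
print('handle z107');[print(onz(s,S(*p),107)) for p in((497,130),(425,208))];[print(onz(e,D(*p),107)) for p in((372,133),(503,101))]
print('tri',tri((s,S(497,130)),(e,D(372,133))),tri((s,S(425,208)),(e,D(503,101))))
print('tab top',onz(s,S(663,248),108+0),onz(e,D(347,27),112),tri((s,S(663,248)),(e,D(347,27))))
print('frame top corners z~86');[print(onz(s,S(*p),86)) for p in((625,270),(700,292))]
print('stand base');[print(onz(s,S(*p),0)) for p in((592,366),(690,402),(704,372))]
print('seated tabs');[print(D(*p),onz(e,D(*p),100)) for p in((490,197),(588,172))]
E
```

```text
tray bottom
[ 701. -109.    0.]
[ 736.4 -249.9    0. ]
[ 500.2 -141.6    0. ]
hood top scene z123
[ 696.2 -128.2  123. ]
[ 481.3 -167.6  123. ]
[ 525.8 -300.4  123. ]
[ 737.7 -252.   123. ]
hood top side
[ 497.8 -150.1  123. ]
[ 711.5 -103.   123. ]
[ 735.9 -258.6  123. ]
tri (array([ 494.9, -158.9,  132.4]), [2.2493307722080513, 2.24933077220802]) (array([ 704.9, -117.9,  134.8]), [0.008291721466204466, 0.008291721466036888]) (array([ 736.7, -255.5,  120.3]), [0.9396805673543791, 0.9396805673540233])
handle z107
[ 520.8 -117.9  107. ]
[617.6 -99.1 107. ]
[549.9 -80.9 107. ]
[647.6 -60.  107. ]
tri (array([ 543.7, -102.5,  126.1]), [2.540421933236048, 2.540421933235995]) (array([637.4, -83.9, 127. ]), [2.497224942920156, 2.4972249429203317])
tab top [547.5  40.9 108. ] [553.1  44.9 112. ] (array([552.7,  43.6, 113.1]), [0.2060858008749498, 0.20608580087510114])
frame top corners z~86
[559.7  22.5  86. ]
[544.8  70.1  86. ]
stand base
[573.3  13.8   0. ]
[556.1  82.1   0. ]
[527.3  74.9   0. ]
seated tabs
(379.24601884952875, 209.10673608851286) [ 615.3 -151.6  100. ]
(411.0952226194345, 200.97136348844776) [ 686.2 -137.6  100. ]
```

```bash
cat >> h.py <<'E'
np.set_printoptions(precision=2,suppress=True)
def d(p,yaw=None):
    "tool-axes shift to world TCP p, and turn to bring tool y to world angle yaw"
    o=manip.observe();R=np.array(o['eef_rot']);a=np.arctan2(R[1,1],R[0,1])
    t=0 if yaw is None else -((yaw-a+np.pi)%(2*np.pi)-np.pi)
    print('shift',(R.T@(np.array(p)-o['position'])).round(1),'turn',round(t,3),'yaw',round(a,3),'q7',round(o['q'][6],2),'t',o['time_s'],'F',o['force'])
E
```

jog_arm:
  segments: {"moves": [[-590,-581,-70,-0.5],[-590,-581,-70,-0.5],[-590,-581,-70,-0.5],[-590,-581,-70,-0.5],[-590,-581,-70,-0.5],[-590,-581,-70,-0.5],[-590,-581,-70,-0.5],[-590,-581,-70,-0.5],[-590,-581,-70,-0.5],[-590,-581,-70,-0.5]]}
  finger_gap: 0.5
  force: 40

```text
time_s: 1.4
position: [496.0, 87.1, 284.2]
eef_rot: [[-0.983, -0.184, 0.0], [-0.184, 0.983, 0.0], [-0.0, 0.0, -1.0]]
force: [0.3, 1.5, -0.1]
grip_width: 0.496
finger_force: 0.0
```

```bash
python3 -c "
from h import *
d((590,-93,300),1.764)"
```

```text
shift [ -59.1 -194.3  -15.9] turn -0.008 yaw 1.756 q7 1.53 t 1.4 F [ 0.34  1.46 -0.06]
```

jog_arm:
  segments: {"moves": [[-59,-194,-16,0],[-59,-194,-16,0],[-59,-194,-16,0],[-59,-194,-16,0],[-59,-194,-16,0],[-59,-194,-16,0]]}

```text
time_s: 2.15
position: [588.8, -88.5, 299.5]
eef_rot: [[-0.982, -0.187, -0.001], [-0.187, 0.982, 0.001], [0.001, 0.002, -1.0]]
force: [-0.4, 0.4, -0.1]
grip_width: 0.5
finger_force: 0.0
```

```bash
python3 -c "
from h import *
d((590,-93,300),1.764);print(manip.observe()['q'])
w=snap('wrist','w1');snap('scene','s1');snap('side','e1')
print(proj(w,[[590.5,-93.2,126.5],[543.7,-102.5,126],[637.4,-83.9,127]]))"
```

```text
shift [-0.3 -4.6 -0.5] turn -0.005 yaw 1.759 q7 1.93 t 2.15 F [-0.4   0.37 -0.13]
[-0.17  0.29  0.32  1.66 -0.1   1.21  1.93]
[[316.5  179.58]
 [315.94 130.18]
 [317.01 225.35]]
```

View pics/w1.png

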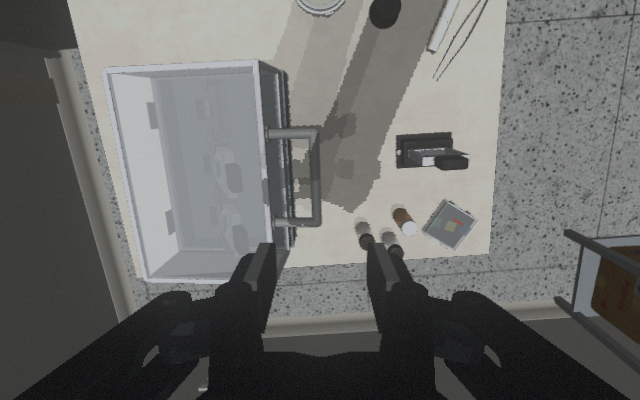

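The wrist view has the bar at col 316, rows 130–226, which matches the projected (316.5,179.6). The clipped frames are at (228,172) and (232,235), so the upper slot (low world x) is free. Next I grip the bar.

jog_arm:
  segments: {"moves": [[0,-4.5,60,0],[0,-4.5,120,0],[0,-4.5,170,0],[0,-4.5,192,0],[0,-4.5,192,0],[0,-4.5,192,0]]}
  finger_gap: 0.5
  force: 40

```text
time_s: 3.05
position: [591.1, -94.9, 109.3]
eef_rot: [[-0.983, -0.185, 0.002], [-0.185, 0.983, 0.0], [-0.002, -0.0, -1.0]]
force: [0.6, -0.5, 0.5]
grip_width: 0.501
finger_force: 0.0
```

jog_arm:
  segments: {"moves": [[0,0,0,0],[0,0,0,0],[0,0,0,0],[0,0,0,0]]}
  finger_gap: 0
  force: 40

```text
time_s: 3.55
position: [590.6, -93.7, 108.6]
eef_rot: [[-0.983, -0.186, 0.001], [-0.186, 0.983, 0.002], [-0.001, 0.002, -1.0]]
force: [-0.7, 5.5, 4.8]
grip_width: 0.101
finger_force: 39.0
```

```bash
python3 -c "
from h import *
d((590,-93,107),1.764)
a0=.431
P=np.array([616+.192*55,-220-.981*55])
o=manip.observe();p=o['position'];R=o['eef_rot']
cx=np.array([.191,-.982])
u0=np.dot(p[:2]-P,cx);z0=p[2]+18.7-41.5;print('r',np.hypot(u0,z0),'ang',np.arctan2(z0,-u0)-.33)
for th in np.arange(.1,1.59,.1):
  a=.33+th;du=-202*np.cos(a)-(-202*np.cos(.43));dz=202*(np.sin(a)-np.sin(.43));print(round(th,2),'tool y',round(-du,1),'tool z',round(-dz,1))
"
```

```text
shift [0.5 0.8 1.6] turn -0.006 yaw 1.758 q7 2.01 t 3.55 F [-0.68  5.5   4.77]
r 202.8782860642341 ang 0.10654230376927454
0.1 tool y -0.0 tool z -0.0
0.2 tool y -9.3 tool z -17.9
0.3 tool y -20.4 tool z -34.8
0.4 tool y -33.1 tool z -50.5
0.5 tool y -47.3 tool z -64.9
0.6 tool y -62.8 tool z -77.7
0.7 tool y -79.6 tool z -89.0
0.8 tool y -97.4 tool z -98.5
0.9 tool y -116.1 tool z -106.2
1.0 tool y -135.4 tool z -112.0
1.1 tool y -155.3 tool z -115.8
1.2 tool y -175.4 tool z -117.6
1.3 tool y -195.6 tool z -117.4
1.4 tool y -215.6 tool z -115.2
1.5 tool y -235.4 tool z -111.0
```

jog_arm:
  segments: {"moves": [[0,-4.5,-9,0],[0,-9.3,-18,0],[0,-15,-26.5,0],[0,-20.4,-35,0],[0,-27,-43,0],[0,-33,-50.5,0],[0,-47,-65,0],[0,-63,-78,0],[0,-79.6,-89,0],[0,-79.6,-89,0]]}
  force: 40

```text
time_s: 4.8
position: [607.9, -170.9, 200.3]
eef_rot: [[-0.983, -0.186, 0.007], [-0.186, 0.983, 0.004], [-0.007, 0.003, -1.0]]
force: [-0.5, 7.6, 13.5]
grip_width: 0.099
finger_force: 40.1
```

```bash
python3 -c "
from h import *
d((590,-93,107),1.764)
P=np.array([616+.192*55,-220-.981*55])
o=manip.observe();p=o['position'];cx=np.array([.191,-.982])
u0=np.dot(p[:2]-P,cx);z0=p[2]+18.7-41.5;print('r',np.hypot(u0,z0),'ang',np.arctan2(z0,-u0)-.33)
snap('scene','s2')"
```

```text
shift [ 3.8 79.6 93.5] turn -0.006 yaw 1.758 q7 2.11 t 4.8 F [-0.51  7.61 13.52]
r 206.09366383735002 ang 0.7075134833906263
```

jog_arm:
  segments: {"moves": [[0,-18,-9,0],[0,-36.5,-16,0],[0,-56,-21,0],[0,-76,-25,0],[0,-96,-27,0],[0,-116,-27,0],[0,-136,-25,0],[0,-156,-21,0],[0,-170,-17,0],[0,-170,-17,0]]}
  force: 40

```text
time_s: 6.1
position: [643.9, -340.4, 216.1]
eef_rot: [[-0.982, -0.187, 0.017], [-0.187, 0.982, -0.004], [-0.016, -0.007, -1.0]]
force: [15.4, -0.8, 0.5]
grip_width: 0.098
finger_force: 41.7
```

```bash
python3 -c "
from h import *
d((590,-93,107),1.764)
P=np.array([616+.192*55,-220-.981*55])
o=manip.observe();p=o['position'];cx=np.array([.191,-.982])
u0=np.dot(p[:2]-P,cx);z0=p[2]+18.7-41.5;print('r',np.hypot(u0,z0),'ang',np.arctan2(z0,-u0)-.33)
snap('scene','s3')"
```

```text
shift [  8.3 253.9 107.3] turn -0.005 yaw 1.759 q7 2.35 t 6.1 F [15.37 -0.82  0.46]
r 205.13040780275816 ang 1.5817529162413468
```

View pics/s3.png

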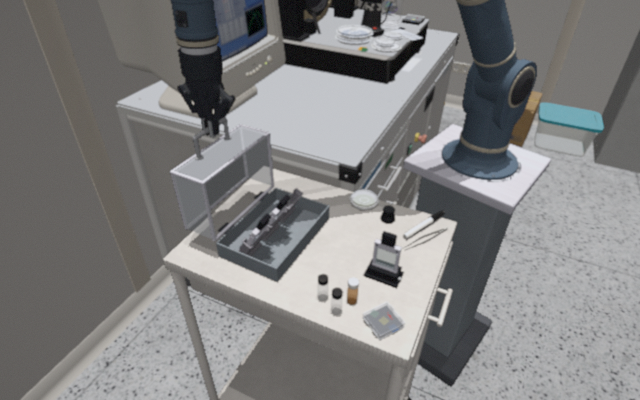

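Hood stands upright (scene, handle at about (215,130)), joint about 1.57. I'll release, rise and back off, then photograph the case and stand from above.

jog_arm:
  segments: {"moves": [[0,0,0,0],[0,0,0,0],[0,0,0,0],[0,0,0,0]]}
  finger_gap: 0.45
  force: 40

```text
time_s: 6.65
position: [635.6, -341.0, 213.6]
eef_rot: [[-0.983, -0.183, -0.001], [-0.183, 0.983, 0.0], [0.001, 0.0, -1.0]]
force: [1.0, 0.4, 0.5]
grip_width: 0.449
finger_force: 0.0
```

jog_arm:
  segments: {"moves": [[0,0,-20,0],[0,0,-45,0],[0,0,-70,0],[0,50,-80,0],[0,110,-80,0],[0,170,-80,0],[0,230,-80,0],[0,230,-80,0]]}

```text
time_s: 7.65
position: [594.2, -108.0, 295.7]
eef_rot: [[-0.981, -0.194, 0.002], [-0.194, 0.981, 0.003], [-0.003, 0.003, -1.0]]
force: [0.7, -0.7, 0.4]
grip_width: 0.449
finger_force: 0.0
```

```bash
python3 -c "
from h import *
d((553,43,180),1.84)
snap('wrist','w2');snap('scene','s4')"
```

```text
shift [ 11.5 155.8 116.1] turn -0.074 yaw 1.766 q7 1.97 t 7.65 F [ 0.73 -0.67  0.44]
```

View pics/w2.png

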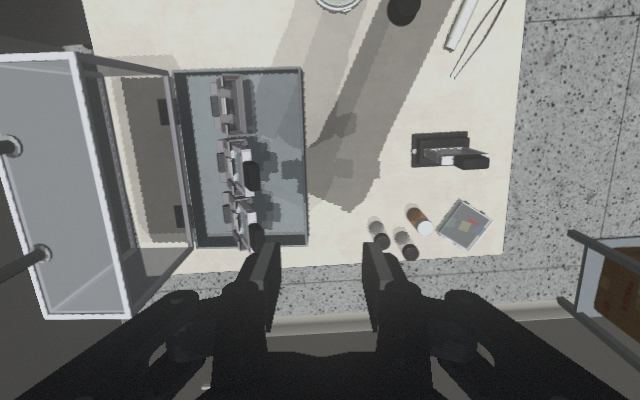

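The wrist view shows the empty slot at about (230,103), clipped frames at (245,170) and (245,225), tray corners near (302,68) and (308,245), the stand at (440,150) and the tab top at (472,161). I'll zoom in on both.

```bash
python3 - <<'E'
from h import *
f=load('w2')['frame'][:,:,::-1]
a=cv2.resize(f[55:255,165:325],(480,600),interpolation=cv2.INTER_CUBIC)
b=cv2.resize(f[115:185,400:500],(320,224),interpolation=cv2.INTER_CUBIC)
s=cv2.resize(load('s4')['frame'][225:290,355:415,::-1],(320,346),interpolation=cv2.INTER_CUBIC)
o=np.zeros((600,800,3),np.uint8);o[:,:480]=a;o[:224,480:]=b;o[240:586,480:]=s;cv2.imwrite('pics/c3.png',o)
E
```

```text
(no output)
```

View pics/c3.png

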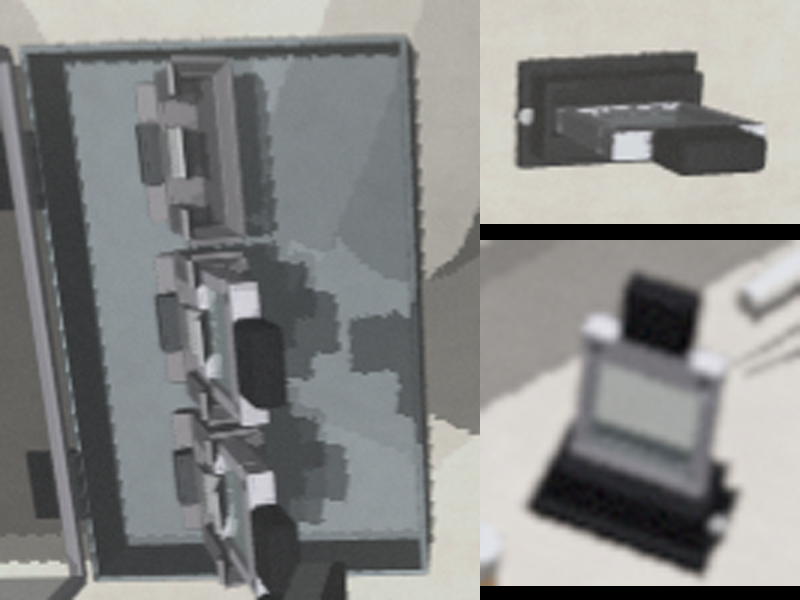

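```bash
python3 - <<'E'
from h import *
w=load('w2');s=load('s4')
A=lambda u,v:(165+u/3,55+v/3)
B=lambda u,v:(400+(u-480)/3.2,115+v/3.2)
C=lambda u,v:(355+(u-480)/5.333,225+(v-240)/5.323)
c=[onz(w,A(*p),40) for p in((410,38),(427,572),(22,45),(97,578))]
for x in c:print('rim',x)
yv=(c[1]-c[0]);print('front len',np.linalg.norm(yv),'ang',np.arctan2(yv[1],yv[0]),'rear',np.linalg.norm(c[3]-c[2]),np.arctan2(*(c[3]-c[2])[[1,0]]))
th=np.arctan2(yv[1],yv[0]);Y=np.array([np.cos(th),np.sin(th)]);X=np.array([Y[1],-Y[0]])
print('X,Y',X,Y)
for k,(cx,cy) in enumerate(((-93,-111),(-93,111),(55,-111),(55,111))):print('origin est',c[k][:2]-cx*X-cy*Y)
print('empty slot front lip top z61.5',onz(w,A(235,60),61.5),onz(w,A(243,237),61.5))
print('mid/right tab top centre z117',onz(w,A(263,362),117))
print('stand w2 z0',[onz(w,B(*p),0)[:2] for p in((517,60),(697,52),(517,167))])
print('frame shoulder line w2 z86',[onz(w,B(*p),86)[:2] for p in((612,137),(765,127))])
print('tab top w2',onz(w,B(721,146),112))
P=np.array([552.7,43.6,112]);print('proj tab',[(480+(p[0]-400)*3.2,(p[1]-115)*3.2) for p in proj(w,[P])],[(480+(p[0]-355)*5.333,240+(p[1]-225)*5.323) for p in proj(s,[P])])
print('tri tab', tri((w,B(721,146)),(s,C(665,282))))
print('shoulders scene z86',[onz(s,C(*p),86)[:2] for p in((600,325),(712,362))])
print('tab top scene z112',[onz(s,C(*p),112)[:2] for p in((630,276),(703,290))])
print('stand scene z0',[onz(s,C(*p),0)[:2] for p in((530,510),(705,575),(738,490))])
E
```

```text
rim [ 490.89 -150.85   40.  ]
rim [ 705.17 -104.45   40.  ]
rim [ 521.59 -294.79   40.  ]
rim [ 736.22 -246.72   40.  ]
front len 219.2503045140007 ang 0.2132734259154671 rear 219.9513676715448 0.22035728935522655
X,Y [ 0.21 -0.98] [0.98 0.21]
origin est [ 619.06 -218.25]
origin est [ 616.37 -218.83]
origin est [ 618.43 -217.54]
origin est [ 616.09 -216.46]
empty slot front lip top z61.5 [ 512.18 -209.76   61.5 ] [ 573.94 -198.59   61.5 ]
mid/right tab top centre z117 [ 606.2  -175.48  117.  ]
stand w2 z0 [array([539.24,   2.84]), array([521.51,  74.91]), array([582.37,  14.87])]
frame shoulder line w2 z86 [array([554.94,  16.68]), array([541.51,  66.67])]
tab top w2 [548.74  41.   112.  ]
proj tab [(np.float64(724.7774816023882), np.float64(159.79760031993737))] [(np.float64(659.3457691849418), np.float64(289.34104125978064))]
tri tab (array([548.25,  42.11, 111.23]), [0.8554968746503575, 0.8554968746500979])
shoulders scene z86 [array([557.12,  24.33]), array([546.54,  65.1 ])]
tab top scene z112 [array([553.74,  31.94]), array([542.86,  55.3 ])]
stand scene z0 [array([578.41,  16.45]), array([561.61,  84.06]), array([517.65,  70.65])]
```

jog_arm:
  segments: {"moves": [[4,50,40,-0.02],[10,100,90,-0.05],[15.5,156,146,-0.05],[15.5,156,146,-0.05],[15.5,156,146,-0.05],[15.5,156,146,-0.05]]}
  finger_gap: 0.6
  force: 40

```text
time_s: 8.5
position: [551.5, 33.4, 149.3]
eef_rot: [[-0.973, -0.23, 0.003], [-0.23, 0.973, -0.001], [-0.003, -0.002, -1.0]]
force: [1.0, 0.6, 0.6]
grip_width: 0.597
finger_force: 0.0
```

```bash
python3 -c "
from h import *
d((549,42.5,90.5),1.813)
w=snap('wrist','w3');P=[[549,42,112],[549,42,86]];print(proj(w,P))"
```

```text
shift [ 0.5  9.6 58.8] turn -0.011 yaw 1.802 q7 1.76 t 8.5 F [1.02 0.57 0.6 ]
[[337.76 228.11]
 [335.9  213.79]]
```

View pics/w3.png

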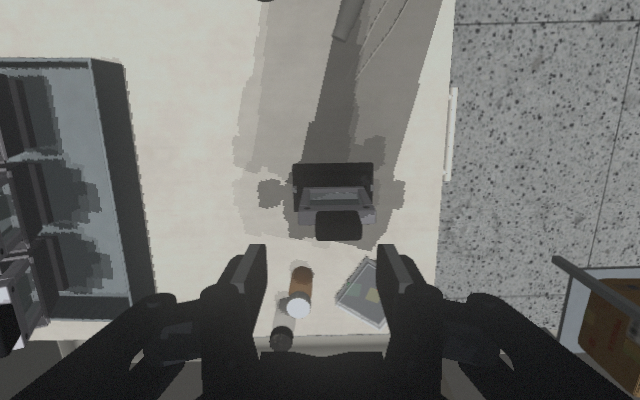

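Tab top centre is at (338.5,228), predicted (337.8,228), so the grasp point is confirmed. Descending in two steps.

jog_arm:
  segments: {"moves": [[0,0,5,0],[0,0,10,0],[0,0,25,0],[0,0,30,0]]}

```text
time_s: 9.05
position: [548.8, 35.8, 116.4]
eef_rot: [[-0.972, -0.233, -0.003], [-0.233, 0.972, -0.0], [0.003, 0.0, -1.0]]
force: [-0.4, 0.1, 0.0]
grip_width: 0.598
finger_force: 0.0
```

```bash
python3 -c "
from h import *
d((549,42.5,90.5),1.813)"
```

```text
shift [-1.8  6.4 25.9] turn -0.007 yaw 1.806 q7 1.77 t 9.05 F [-0.43  0.13  0.05]
```

jog_arm:
  segments: {"moves": [[-1,6.4,0,0],[-1,6.4,10,0],[-1,6.4,20,0],[-1,6.4,25.5,0],[-1,6.4,25.5,0],[-1,6.4,25.5,0]]}

```text
time_s: 9.8
position: [549.5, 42.3, 92.6]
eef_rot: [[-0.973, -0.233, 0.0], [-0.233, 0.973, 0.0], [-0.0, -0.0, -1.0]]
force: [0.3, 0.2, 0.4]
grip_width: 0.6
finger_force: 0.0
```

```bash
python3 -c "
from h import *
d((549,42.5,90.5),1.813)"
```

```text
shift [0.4 0.3 2.1] turn -0.007 yaw 1.806 q7 1.77 t 9.8 F [0.27 0.15 0.44]
```

jog_arm:
  segments: {"moves": [[0,0,0,0],[0,0,0,0],[0,0,0,0],[0,0,0,0]]}
  finger_gap: 0.0
  force: 45

```text
time_s: 10.3
position: [549.6, 42.6, 92.9]
eef_rot: [[-0.972, -0.233, 0.001], [-0.233, 0.972, 0.0], [-0.001, 0.0, -1.0]]
force: [-0.7, 0.4, 4.2]
grip_width: 0.316
finger_force: 44.6
```

```bash
python3 -c "
from h import *
d((549,42.5,90.5),1.813)"
```

```text
shift [0.6 0.1 2.4] turn -0.007 yaw 1.806 q7 1.77 t 10.3 F [-0.71  0.36  4.19]
```

Tab held (27 mm). Since the tool stays vertical, I'll pre-lean the frame in the grip: lift it so only about 4 mm is left in the groove, then swing the top towards tool +x against the groove wall.

jog_arm:
  segments: {"moves": [[0,0,-5,0],[0,0,-10,0],[0,0,-14,0],[0,0,-14,0],[0,0,-14,0]]}
  force: 30

```text
time_s: 10.92
position: [549.1, 42.4, 106.3]
eef_rot: [[-0.972, -0.233, -0.0], [-0.233, 0.972, 0.0], [0.0, 0.0, -1.0]]
force: [-0.3, -0.0, 0.1]
grip_width: 0.316
finger_force: 44.1
```

```bash
python3 -c "
from h import *
d((549,42.5,90.5),1.813)"
```

```text
shift [ 0.1  0.1 15.8] turn -0.007 yaw 1.806 q7 1.77 t 10.925 F [-0.25 -0.    0.11]
```

jog_arm:
  segments: {"moves": [[5,0,0,0],[10,0,0.5,0],[15,0,1,0],[20,0,2,0],[25,0,3,0],[30,0,4.5,0],[35,0,6.5,0],[40,0,8.5,0],[43,0,9,0],[43,0,9,0]]}
  force: 30

```text
time_s: 12.18
position: [507.1, 32.2, 97.1]
eef_rot: [[-0.972, -0.233, -0.001], [-0.233, 0.972, -0.0], [0.001, -0.0, -1.0]]
force: [3.4, 0.3, 0.6]
grip_width: 0.32
finger_force: 44.7
```

```bash
python3 -c "
from h import *
d((549,42.5,90.5),1.813)
snap('wrist','w4');snap('scene','s5');snap('side','e5')
a=load('w4')['frame'][180:400,220:420,::-1];b=load('s5')['frame'][190:310,340:440,::-1]
o=np.zeros((500,800,3),np.uint8);o[:440,:400]=cv2.resize(a,(400,440),interpolation=2);o[:480,400:]=cv2.resize(b,(400,480),interpolation=2);cv2.imwrite('pics/c4.png',o)"
```

```text
shift [-43.2   0.2   6.6] turn -0.007 yaw 1.806 q7 1.77 t 12.175 F [3.4  0.27 0.64]
```

View pics/c4.png

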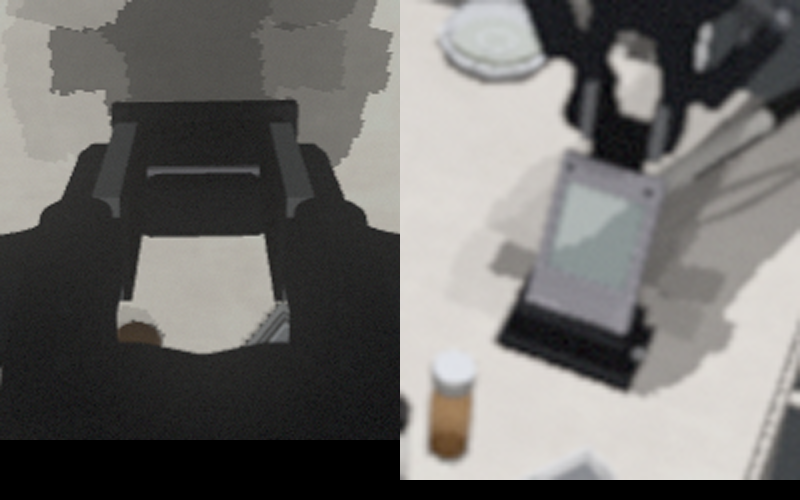

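The frame now leans about 27° in the grip (scene view: shoulders at crop (570–660,160–185), bottom still at the stand). Lift, and carry over the empty slot while turning to its y.

jog_arm:
  segments: {"moves": [[0,0,-15,0],[0,0,-60,0],[0,0,-105,0.1],[5,-20,-113,0.3],[10,-40,-113,0.5],[15,-60,-113,0.7],[19,-90,-113,0.9],[19,-120,-113,1.1],[19,-150,-113,1.3],[19,-180,-113,1.45]]}
  force: 45

```text
time_s: 13.58
position: [528.4, -147.6, 210.0]
eef_rot: [[-0.377, 0.926, -0.006], [0.926, 0.377, 0.002], [0.004, -0.005, -1.0]]
force: [-0.1, -0.7, -1.2]
grip_width: 0.314
finger_force: 45.2
```

```bash
python3 -c "
from h import *
d((534.5,-165.7,210),.215)"
```

```text
shift [-19.1  -1.2  -0.1] turn 0.172 yaw 0.387 q7 0.78 t 13.575 F [-0.06 -0.7  -1.21]
```

jog_arm:
  segments: {"moves": [[-8,0,0,0.1],[-16,0,0,0.17],[-16,0,0,0.17],[-16,0,0,0.17],[-16,0,0,0.17]]}

```text
time_s: 14.2
position: [536.5, -161.3, 210.3]
eef_rot: [[-0.223, 0.975, -0.001], [0.975, 0.223, 0.001], [0.001, -0.001, -1.0]]
force: [0.0, 0.1, -1.4]
grip_width: 0.314
finger_force: 45.2
```

```bash
python3 - <<'E'
from h import *
d((534.5,-165.7,210),.215)
snap('scene','s6');snap('side','e6');snap('wrist','w6')
s=load('s6')
o=manip.observe();p=o['position'];R=o['eef_rot']
for th in (22,26,30):
    t=np.radians(th);b=np.array([-96.4*np.sin(t),0,96.4*np.cos(t)-9.5]);k=np.array([-np.cos(t),0,-np.sin(t)])
    pts=[p+R@(b+[0,y,0]) for y in(-26,26)]
    zz=np.array([np.sin(t),0,-np.cos(t)]); pts+= [p+R@(b+[0,y,0]+80*zz) for y in(-26,26)]
    print(th,pts[0].round(),proj(s,pts).tolist(),proj(load('e6'),pts).tolist())
a=s['frame'][90:270,200:350,::-1];b=load('e6')['frame'][100:280,310:460,::-1]
q=np.hstack([cv2.resize(x,(400,480),interpolation=2) for x in(a,b)]);cv2.imwrite('pics/c5.png',q)
E
```

```text
shift [-3.9 -2.9  0.3] turn 0.01 yaw 0.225 q7 0.66 t 14.2 F [ 0.02  0.06 -1.45]
22 [ 520. -203.  131.] [[303.46495327159107, 169.40454133151044], [291.0050521399607, 181.5663344242297], [315.595593749318, 143.1339584152698], [302.83528145167037, 154.94100833769903]] [[336.3493776954147, 220.05378912459085], [362.0865232684641, 212.92391606822667], [329.9400175924866, 178.43240785748057], [356.70504359763305, 171.88588999333822]]
26 [ 521. -209.  133.] [[300.99266939886354, 167.5950979150471], [288.43751306828324, 179.67448970274998], [315.14652336010647, 142.80895002145076], [302.36763022777353, 154.6002768727825]] [[337.6456200366374, 221.0499713230483], [363.5647351333294, 213.84259673679932], [330.157670982422, 178.54637504490958], [356.95628248241627, 171.98844111970345]]
30 [ 522. -214.  136.] [[298.60039937773166, 165.65049373578418], [285.9487345245472, 177.64640246514736], [314.71257011437393, 142.45764131327255], [301.91490824999573, 154.23286687171515]] [[338.92062759516216, 221.8184096997601], [365.0292844850317, 214.53543956054625], [330.3682551382159, 178.61696676995533], [357.20140877830596, 172.04828327555632]]
```

View pics/c5.png

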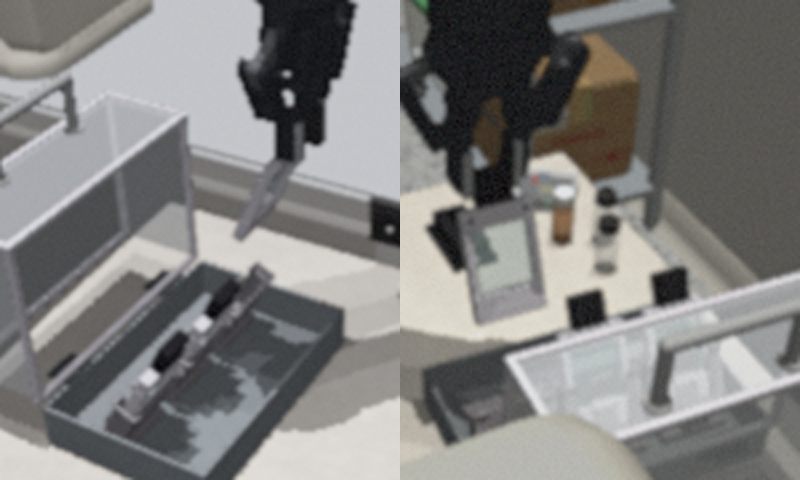

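Bottom corners are seen at scene (289.2,178.9) and side (338.1,220.7), against (288.4,179.7) and (337.6,221.0) predicted for 26°, so the lean is right. Moving to 60 mm out along the slot axis.

jog_arm:
  segments: {"moves": [[-2,-1.5,15,0.01],[-3,-2.5,35,0.01],[-3.5,-2.5,50,0.01],[-3.5,-2.5,57,0.01],[-3.5,-2.5,57,0.01],[-3.5,-2.5,57,0.01]]}

```text
time_s: 15.1
position: [535.9, -166.0, 153.9]
eef_rot: [[-0.212, 0.977, 0.001], [0.977, 0.212, -0.0], [-0.0, 0.001, -1.0]]
force: [0.8, -0.5, -0.6]
grip_width: 0.314
finger_force: 45.2
```

```bash
python3 - <<'E'
from h import *
d((534.5,-165.7,153),.215)
snap('scene','s7');snap('wrist','w7');w=load('w7');s=load('s7')
o=manip.observe();p=o['position'];R=o['eef_rot'];t=np.radians(26)
b=np.array([-96.4*np.sin(t),0,96.4*np.cos(t)-9.5]);fb=[p+R@(b+[0,y,0]) for y in(-26,26)]
X=np.array([.213,-.977,0]);Y=np.array([.977,.213,0]);O=np.array([549.1,-232.7,22]);zs=-.438*X+np.array([0,0,.899])
lip=[O+44*zs+y*Y for y in(-27.2,27.2)]
print('w frame bottom',proj(w,fb),'lip',proj(w,lip));print('s frame',proj(s,fb),'lip',proj(s,lip))
a=s['frame'][150:270,210:330,::-1];b=w['frame'][150:400,170:470,::-1]
q=np.hstack([cv2.resize(a,(400,400),interpolation=2),cv2.resize(b,(400,333),interpolation=2)[:333].copy() if 0 else np.vstack([cv2.resize(b,(400,333)),np.zeros((67,400,3),np.uint8)])]);cv2.imwrite('pics/c6.png',q)
E
```

```text
shift [ 0.6 -1.3  0.9] turn -0.002 yaw 0.213 q7 0.71 t 15.1 F [ 0.76 -0.5  -0.6 ]
w frame bottom [[285.14 262.43]
 [355.47 262.47]] lip [[284.23 260.93]
 [353.11 260.86]]
s frame [[300.53 187.47]
 [288.25 199.75]] lip [[298.79 191.46]
 [286.06 204.34]]
```

View pics/c6.png

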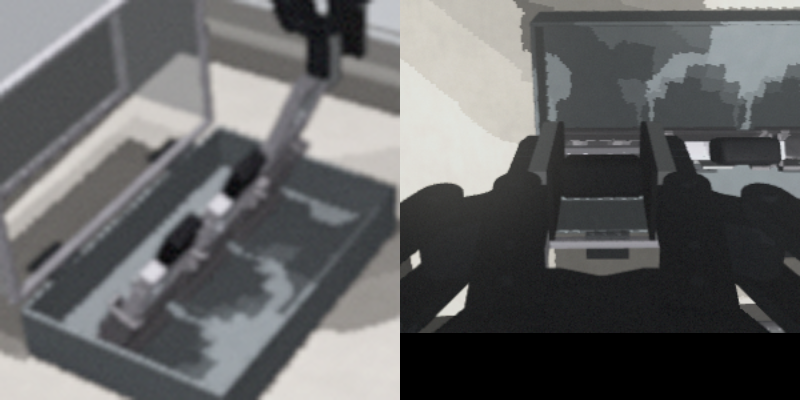

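The frame sits in line above the slot (wrist crop: slot rear plate u 547–660, frame bottom v≈240). I have now viewed more pictures than the 10 allowed, so I'll look at no more and check numerically from here.

```bash
python3 - <<'E'
from h import *
g=cv2.cvtColor(load('w7')['frame'],cv2.COLOR_RGB2GRAY).astype(int)
for r in (300,310,320,326,330,334,340,346):
    e=np.diff(g[r,270:380]);i=np.where(abs(e)>22)[0];print(r,[(int(k+270),int(e[k])) for k in i])
w=load('w7')
o=manip.observe();p=o['position'];R=o['eef_rot'];t=np.radians(26);b=np.array([-96.4*np.sin(t),0,96.4*np.cos(t)-9.5]);zz=np.array([np.sin(t),0,-np.cos(t)]);n=np.array([np.cos(t),0,np.sin(t)])
X=np.array([.213,-.977,0]);Y=np.array([.977,.213,0]);O=np.array([549.1,-232.7,22]);zs=-.438*X+np.array([0,0,.899]);xs=.899*X+.438*np.array([0,0,1])
print('frame bottom corners near/far face',[proj(w,[p+R@(b+s*5*n+[0,y,0]) for y in(-26,26)]).round(1).tolist() for s in(-1,1)])
print('shoulder',proj(w,[p+R@(b+5*n+80*zz+[0,y,0]) for y in(-26,26)]).round(1).tolist())
print('slot rear lip',[proj(w,[O+h*zs+8*xs+y*Y for y in(-27.2,0,27.2)]).round(1).tolist() for h in (36,44)])
E
```

```text
300 [(352, -23)]
310 []
320 []
326 [(279, 25), (281, -48), (285, 28), (286, 34), (356, -44), (360, 34), (362, -40)]
330 [(279, 31), (362, -23), (363, -58)]
334 [(278, 31), (281, 23), (282, 24), (363, -49), (364, -60)]
340 [(277, 27), (278, 31), (280, 45), (281, 67), (285, -48), (286, -39), (309, -40), (341, 27), (364, -47)]
346 [(278, 33), (280, 59), (281, 41), (285, -69), (363, -25), (364, -45)]
frame bottom corners near/far face [[[285.0, 269.3], [355.6, 269.4]], [[285.3, 255.6], [355.4, 255.6]]]
shoulder [[268.1, 255.2], [371.8, 255.3]]
slot rear lip [[[285.2, 270.8], [318.7, 270.8], [352.3, 270.8]], [[284.1, 271.3], [318.7, 271.2], [353.3, 271.2]]]
```

jog_arm:
  segments: {"moves": [[0,-1.3,0,0],[-1.5,-1.3,4.5,0],[-4,-1.3,9,0],[-6,-1.3,13.5,0],[-8,-1.3,18,0],[-8,-1.3,18,0],[-8,-1.3,18,0]]}

```text
time_s: 16.08
position: [535.9, -174.0, 135.4]
eef_rot: [[-0.212, 0.977, 0.0], [0.977, 0.212, 0.0], [0.0, 0.0, -1.0]]
force: [0.6, -0.5, -1.7]
grip_width: 0.314
finger_force: 45.2
```

```bash
python3 - <<'E'
from h import *
d((540.1,-191.4,99.2),.215)
print(manip.observe()['wrist_torque'])
E
```

```text
shift [-17.9   0.4  36.2] turn -0.002 yaw 0.213 q7 0.74 t 16.075 F [ 0.65 -0.54 -1.72]
[0.04 0.01 0.03]
```

jog_arm:
  segments: {"moves": [[-1.7,0.3,3.6,0],[-3.5,0.3,7.2,0],[-5.2,0.3,10.8,0],[-6.8,0.3,14,0],[-6.8,0.3,14,0]]}

```text
time_s: 16.7
position: [538.0, -179.6, 122.0]
eef_rot: [[-0.212, 0.977, 0.0], [0.977, 0.212, 0.002], [0.002, 0.001, -1.0]]
force: [-2.3, 3.2, 6.5]
grip_width: 0.315
finger_force: 46.0
```

```bash
python3 - <<'E'
from h import *
d((540.1,-191.4,99.2),.215)
print(manip.observe()['wrist_torque'])
E
```

```text
shift [-12.   -0.5  22.8] turn -0.001 yaw 0.214 q7 0.76 t 16.7 F [-2.33  3.15  6.46]
[ 0.82  0.35 -0.13]
```

jog_arm:
  segments: {"moves": [[-2,-1,4,0],[-4,-1,8,0],[-6,-1,12,0],[-6,-1,12,0]]}

```text
time_s: 17.2
position: [539.0, -185.3, 110.0]
eef_rot: [[-0.213, 0.977, 0.002], [0.977, 0.213, 0.002], [0.002, 0.002, -1.0]]
force: [0.6, 4.4, 4.5]
grip_width: 0.316
finger_force: 45.8
```

```bash
python3 - <<'E'
from h import *
d((540.1,-191.4,99.2),.215)
print(manip.observe()['wrist_torque'])
E
```

```text
shift [-6.2 -0.3 10.8] turn -0.001 yaw 0.214 q7 0.78 t 17.2 F [0.63 4.42 4.45]
[ 0.99 -0.13 -0.05]
```

jog_arm:
  segments: {"moves": [[-2,0,4,0],[-4,0,8,0],[-5,0,10.5,0],[-6,0,12.5,0],[-6,0,12.5,0]]}

```text
time_s: 17.82
position: [539.9, -189.8, 99.3]
eef_rot: [[-0.213, 0.977, 0.0], [0.977, 0.213, 0.006], [0.006, 0.002, -1.0]]
force: [-4.4, 10.4, 22.5]
grip_width: 0.311
finger_force: 47.9
```

```bash
python3 - <<'E'
from h import *
d((540.1,-191.4,99.2),.215)
print(manip.observe()['wrist_torque'])
E
```

```text
shift [-1.7 -0.2  0.1] turn -0.0 yaw 0.215 q7 0.81 t 17.825 F [-4.42 10.42 22.55]
[ 2.09  1.25 -0.17]
```

jog_arm:
  segments: {"moves": [[0,0,1,0],[-0.5,0,2,0],[-0.5,0,3,0],[-0.5,0,3,0]]}

```text
time_s: 18.32
position: [540.0, -189.0, 98.9]
eef_rot: [[-0.213, 0.977, 0.0], [0.977, 0.213, 0.009], [0.009, 0.002, -1.0]]
force: [-11.9, 16.5, 42.9]
grip_width: 0.313
finger_force: 50.1
```

```bash
python3 - <<'E'
from h import *
d((540.1,-191.4,99.2),.215)
print(manip.observe()['wrist_torque'])
snap('wrist','w8');snap('scene','s8');snap('side','e8')
E
```

```text
shift [-2.3 -0.4 -0.3] turn 0.0 yaw 0.215 q7 0.81 t 18.325 F [-11.87  16.46  42.88]
[ 3.06  2.85 -0.25]
```

A hard stop at the expected depth, with force rising 20 N over 0.4 mm. I'll ease off, release, rise and check the depth against the clipped neighbours by numbers.

jog_arm:
  segments: {"moves": [[0,0,-3,0],[0,0,-4,0],[0,0,-4,0]]}

```text
time_s: 18.85
position: [540.0, -190.0, 99.5]
eef_rot: [[-0.213, 0.977, 0.0], [0.977, 0.213, 0.005], [0.005, 0.002, -1.0]]
force: [-3.6, 9.9, 17.2]
grip_width: 0.319
finger_force: 47.1
```

jog_arm:
  segments: {"moves": [[0,0,0,0],[0,0,0,0],[0,0,0,0]]}
  finger_gap: 0.6
  force: 40

```text
time_s: 19.23
position: [538.8, -193.7, 97.5]
eef_rot: [[-0.211, 0.977, -0.001], [0.977, 0.211, -0.001], [-0.001, -0.001, -1.0]]
force: [-0.1, -0.2, 0.4]
grip_width: 0.599
finger_force: 0.0
```

jog_arm:
  segments: {"moves": [[0,0,-10,0],[0,0,-30,0],[0,0,-60,0],[0,0,-110,0],[60,0,-150,0],[60,0,-150,0],[60,0,-150,0]]}

```text
time_s: 20.1
position: [526.6, -134.0, 248.4]
eef_rot: [[-0.213, 0.977, 0.001], [0.977, 0.213, 0.0], [-0.0, 0.001, -1.0]]
force: [0.2, 0.2, -0.8]
grip_width: 0.601
finger_force: 0.0
```

```bash
python3 - <<'E'
from h import *
for n in('scene','side','wrist'):snap(n,n+'9')
X=np.array([.213,-.977,0]);Y=np.array([.977,.213,0]);Z=np.array([0,0,1]);O=np.array([617.5,-217.8,22]);zs=-.438*X+.899*Z;xs=.899*X+.438*Z
d((540,-190,99))
# dark tab blobs inside window of each predicted tab
for n in('wrist9','side9','scene9'):
    im=load(n);g=im['frame'].max(2)
    for k in(-70,0,70):
        P=[O+k*Y+h*zs+y*Y+s*xs for h in(80,106) for y in(-14,14) for s in(-6,6)]
        q=proj(im,P);c=q.mean(0);lo=q.min(0)-6;hi=q.max(0)+6
        x0,y0=np.maximum(lo,0).astype(int);x1,y1=hi.astype(int)
        m=(g[y0:y1,x0:x1]<55).astype(np.uint8)
        N,l,st,ce=cv2.connectedComponentsWithStats(m) if m.size else (1,0,0,0)
        if N>1:
            j=1+st[1:,4].argmax();print(n,k,'pred bbox',q.min(0).round(),q.max(0).round(),'blob',st[j,:2]+[x0,y0],st[j,:2]+st[j,2:4]+[x0,y0],'offset',(ce[j]+[x0,y0]-c).round(1))
        else: print(n,k,'none',c.round())
E
```

```text
shift [-56.1   2.6 148.1] turn 0 yaw 0.211 q7 0.56 t 20.25 F [-0.51 -1.09 -0.24]
wrist9 -70 pred bbox [307. 240.] [339. 254.] blob [323 239] [339 242] offset [ 8.1 -7.5]
wrist9 0 pred bbox [380. 240.] [416. 254.] blob [377 241] [415 259] offset [-7.4  0.6]
wrist9 70 pred bbox [451. 240.] [494. 253.] blob [453 240] [490 255] offset [-8.6 -1.1]
side9 -70 pred bbox [337. 216.] [355. 234.] blob [339 219] [354 232] offset [-0.4 -0.4]
side9 0 pred bbox [371. 207.] [388. 225.] blob [374 210] [386 223] offset [-0.1 -0.1]
side9 70 pred bbox [403. 199.] [419. 216.] blob [405 201] [417 214] offset [-0.1 -0.3]
scene9 -70 pred bbox [293. 176.] [308. 193.] blob [296 180] [306 192] offset [0.3 1.2]
scene9 0 pred bbox [275. 193.] [291. 211.] blob [278 195] [289 209] offset [ 0.2 -0.1]
scene9 70 pred bbox [255. 212.] [272. 231.] blob [258 215] [270 230] offset [0.2 0.5]
```

```bash
python3 - <<'E'
from h import *
a=load('s4')['frame'].astype(int);b=load('scene9')['frame'].astype(int)
m=(abs(a-b).max(2)>40).astype(np.uint8)
N,l,st,ce=cv2.connectedComponentsWithStats(m)
print([st[j].tolist() for j in range(1,N) if st[j,4]>25])
a=load('side0')['frame'].astype(int);b=load('side9')['frame'].astype(int)
print('bystander diff side',[int((abs(a-b).max(2)>40)[y0:y1,x0:x1].sum()) for x0,x1,y0,y1 in((248,290,230,262),(264,284,205,228))])
E
```

```text
[[288, 0, 19, 8, 103], [285, 0, 66, 55, 1513], [482, 0, 9, 55, 227], [518, 0, 18, 54, 231], [308, 9, 28, 9, 157], [517, 54, 9, 20, 49], [273, 63, 54, 77, 2037], [523, 67, 9, 24, 62], [334, 70, 9, 7, 29], [464, 70, 9, 45, 105], [345, 75, 8, 12, 49], [328, 77, 9, 22, 133], [323, 104, 19, 25, 274], [446, 167, 8, 14, 81], [290, 178, 18, 24, 148], [479, 180, 19, 19, 181], [288, 196, 13, 11, 33], [312, 207, 72, 36, 654], [293, 214, 15, 13, 115], [294, 218, 131, 63, 2305], [322, 237, 19, 10, 83], [286, 242, 13, 8, 61]]
bystander diff side [244, 121]
```

The hood region is unchanged since its release. Nothing differs at the vial or the dish in the scene view; the side-view differences there fit the arm's shadow, and the arm never went near them. The frame's depth matches its clipped neighbours to within about 1 px, so I'm handing in.

```bash
python3 -c "
from station import manip
print(manip.finish_job())"
```

```text
the job is handed in; nothing more can be done
None
```

The job is handed in at about 20 s of the 54 s allowed: the hood stands open at about 1.57 rad by itself, and the frame is down in the empty slot at the same depth as its clipped neighbours (within about 1 mm), though I inferred the clip's snap from that depth and the hard stop rather than seeing it; I also viewed 12 pictures, over the limit of 10.

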